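Find the non-slip sofa foot by its drag

TASK

Three steel sofa feet that look the same stand on the upholsterer's table: one has a rubber non-slip pad underneath, the other two have slick plastic. Drag the feet a few centimetres (about 5 cm) along the table top, still standing, until you feel which one resists most; then pick that one up and stand it upright, flat in the shallow plywood tray. Do not lift the slick ones off the table: leave them standing upright on it, clear of the tray.

Things in the scene. Friction and masses are not known exactly. Their poses are not given: they have to be found in the camera images.
- foot_a: one of three look-alike steel sofa feet, 0.7 to 0.9 kg: round base 90 mm across, 3 to 15 mm up, narrowing by 19 mm to a plain upright neck 30 mm in diameter that ends 58 mm up. Origin: centre of underside, z up. 3 mm pad below: rubber on one foot, not known which (standing on the table it takes 5.5 to 9.5 N to drag), slick plastic on the other two (0.7 to 1.3 N); pressing down adds drag
- foot_b: one of three look-alike steel sofa feet, 0.7 to 0.9 kg: round base 90 mm across, 3 to 15 mm up, narrowing by 19 mm to a plain upright neck 30 mm in diameter that ends 58 mm up. Origin: centre of underside, z up. 3 mm pad below: rubber on one foot, not known which (standing on the table it takes 5.5 to 9.5 N to drag), slick plastic on the other two (0.7 to 1.3 N); pressing down adds drag
- foot_c: one of three look-alike steel sofa feet, 0.7 to 0.9 kg: round base 90 mm across, 3 to 15 mm up, narrowing by 19 mm to a plain upright neck 30 mm in diameter that ends 58 mm up. Origin: centre of underside, z up. 3 mm pad below: rubber on one foot, not known which (standing on the table it takes 5.5 to 9.5 N to drag), slick plastic on the other two (0.7 to 1.3 N); pressing down adds drag
- tray: shallow square open tray of plywood fixed to the table, 140 x 140 mm outside, 130 x 130 mm inside, walls 5 mm thick and 20 mm high, floor 5 mm thick. Origin: centre of its underside, on the table top; x and y along its sides, z up. Neighbours in the row of feet and tray are over 170 mm apart

How it is judged:
On the way:
1. the rubber-padded foot has been dragged at least 25 mm from its start, standing upright on the table (distance of rubber_pad from where it was at the start of the episode above 0.025 m and height (world z) of rubber_pad below 0.01 m and angle between rubber_pad's own z axis and vertical below 0.17 rad), for 0.1 s.
At the end, for the whole second after the job is handed in: The rubber-padded foot stands flat on the tray's floor, within 10 degrees of upright and 26 mm of the tray's centre along each side; both plastic-padded feet stand on the table within 10 degrees of upright, their centres more than 100 mm from the tray's; all at rest (x of rubber_pad in the frame of tray between -0.026 and 0.026 m and y of rubber_pad in the frame of tray between -0.026 and 0.026 m and z of rubber_pad in the frame of tray between 0.002 and 0.01 m and angle between each of rubber_pad, glide_pad1, glide_pad2's own z axis and vertical below 0.17 rad and linear speed of each of foot_a, foot_b, foot_c below 0.02 m/s and height (world z) of each of glide_pad1, glide_pad2 below 0.01 m and horizontal distance between each of glide_pad1, glide_pad2 and tray above 0.1 m); the robot touches nothing.
It fails at once if a plastic-padded foot is lifted more than 15 mm off the table (height (world z) of any of glide_pad1, glide_pad2 above 0.015 m).
It also fails if it takes over 67 s, if anything falls off the work surface, if the arm or the gripper's body presses on something with over 40 N, if the wrist force passes 120 N, or if a joint passes its speed limit or range.

ROBOT

A 6-joint arm with a two-finger parallel gripper is mounted at the origin on the work surface. World frame = base frame: x ahead of the robot, y to its left, z up, the work surface at z = 0. Lengths are in m, angles in rad, forces in N, time in s.
With the tool pointing down it reaches from about 0.35 to 0.725 m from the base axis. Payload 4.3 kg.
Tool frame: the origin (TCP) lies at the very end of the fingers, on their centre line; the grasp point (between the pads) lies 19 mm behind it (bot.grip_point_offset is the distance from the TCP to the grasp point, in m); z points along the fingers, y is the line along which they close (so a half turn about z gives the same grasp; the last joint's range is limited). The gripper opens to 85 mm and grips with 20 to 120 N. Pads are 22 mm wide; open, the fingers measure 114 mm over their backs; the gripper's body (76 mm by 85 mm) begins 54 mm behind the grasp point. The pads swing forward as they close: fully open they stand 13 mm farther back than shut.
Start: joints at [-1.213, 0.377, 0.081, 1.274, 0, 1.46], TCP at [0.259, -0.513, 0.231] pointing down, gripper open.
Joint ranges: [-2.72, 2.72], [-0.84, 1.66], [-1.02, 1.22], [-1.77, 2.12], [-1.37, 1.28], [-3.14, 3.14]. Speed limits (rad/s): [2.57, 2.57, 3.14, 3.14, 3.14, 3.14].

INTERFACE

Orientations are given as a unit quaternion [x, y, z, w].
In Python, from station import bot gives the robot as it stands.
- The arm moves only by the tool send_path, called after "Call:" by a JSON object that holds its "op" and its "data", one argument or row to a line. Schema: {"type":"object","properties":{"plan":{"type":"array","items":{"type":"array","items":{"type":"array","items":{"type":"number"},"minItems":5,"maxItems":5},"minItems":1,"maxItems":12},"minItems":1,"maxItems":1},"grip_n":{"type":"number"},"only":{"type":"string"},"quiet":{"type":"boolean"},"lines":{"type":"string"}},"required":["plan"],"additionalProperties":false}. plan is a list that holds a single list of rows (three levels of brackets), with 1 to 12 rows, each of 5 numbers: dx, dy, dz in a scale on which 1.0 is 0.75 m, then a turn about the tool's z in a scale on which 1.0 is 4 rad, then the finger opening in m; each row shifts and turns the commanded pose from where the row before left it, along the tool's axes as they then stand; what a row does not reach is not made up. A row lasts 1/8 s, in which the tool goes at most 0.0625 m and 0.188 rad, less where a joint would pass 70% of its speed; a pose out of reach is approached as far as the arm can. The fingers move at their own pace and stop on an object; grip_n is the grip in N (left out, the last holds). Time passes only in rows, so rows that do not move let the fingers close. The tool returns the time, the measured TCP pose, the force, the opening and the grip force at its end. only (a regular expression) keeps the lines of the reply that match it, lines (a string "A,B") keeps lines A to B, and quiet returns only ok. No shift or turn number may pass 1 either way. Input that does not fit is refused with a message, and nothing moves.
- bot.state(): the state, without advancing time (a new reading comes with each control period).
- bot.snapshot(name): name is "scene" or "top" or "wrist"; returns a dict with "color" (384x512x3 uint8, red, green, blue), "depth" (384x512 float32, m along the optical axis (not along the pixel's ray), 0 where there is no reading), "fx", "fy", "cx", "cy" (pixels), "R" (3x3) and "t" (3): a world point X has camera coordinates R X + t. Camera axes: x right, y down, z forward; pixel columns grow to the right and rows downward; lengths in m; the calibration is good to about 2 mm. A picture is of the moment at which its call begins.
- bot.job_done(): hands the job in; it is judged then, once.
The state is a dict: "clock": time; "joints": joint angles; "dq": joint speeds; "joint_efforts": joint torques, N m; "eef_pos": TCP position; "eef_rot": TCP orientation; "force": force on the tool from outside, world axes, zero at the start; "wrist_torque": the same for the moment, N m; "opening": finger opening in m; "grip_force": force on a finger pad.
Only numpy, scipy, OpenCV 4.12 (cv2) and the standard library are available. Lean on these libraries where they do the work, as an engineer would, in place of code of your own. Each camera call takes 0.05 s, during which the arm holds its last target. There are 200 camera calls.

## Working session

There is one attempt and no reset: what is moved stays moved. The work goes in short steps, Python scripts to look and compute and a tool call to move; the robot and the scene stay as the last step left them, time stands still between calls to the robot, and variables do not carry over. Pictures are saved under pics/ and viewed, at most 10 in all, crops included, and the job is handed in when it is done.

```bash
ls; mkdir -p pics
```

Run:
```python
from station import bot
import cv2,numpy as np
s=bot.state();print({k:np.round(v,3) for k,v in s.items()})
for n in("scene","top"):
    d=bot.snapshot(n);cv2.imwrite(f"pics/{n}0.png",d["color"][:,:,::-1]);np.savez(f"{n}0.npz",**d)
    print(n,d["fx"],d["cx"],d["cy"],np.round(d["R"],3).tolist(),d["t"])
```

```bash
python3 -c "
import cv2;import numpy as np
cv2.imwrite('pics/both0.png',cv2.resize(np.vstack([cv2.imread('pics/scene0.png'),cv2.imread('pics/top0.png')]),(400,600)))"
```

```text
pics
station.py
{'clock': np.float64(0.0), 'joints': array([-1.213,  0.378,  0.08 ,  1.274,  0.   ,  1.461]), 'dq': array([ 0.001, -0.001, -0.   , -0.   ,  0.001, -0.001]), 'joint_efforts': array([ 3.0000e-03, -4.6361e+01,  2.6987e+01,  2.1000e-02, -0.0000e+00,
        0.0000e+00]), 'eef_pos': array([ 0.259, -0.513,  0.23 ]), 'eef_rot': array([ 0.973,  0.232, -0.   , -0.001]), 'force': array([-0.208,  0.272,  1.081]), 'wrist_torque': array([-0.051, -0.018,  0.05 ]), 'grip_force': np.float64(0.0), 'opening': np.float64(0.085)}
scene 402.5414990933586 257.75940371105446 187.55091204527184 [[0.516, 0.857, -0.007], [0.609, -0.372, -0.7], [-0.602, 0.357, -0.714]] [-0.26193888 -0.30774348  1.38515422]
top 495.80830591250077 254.61190268824572 197.46121442499512 [[0.023, -1.0, -0.006], [-0.981, -0.022, -0.195], [0.195, 0.01, -0.981]] [3.19364668e-05 5.39901136e-01 1.15826860e+00]
```

View pics/top0.png

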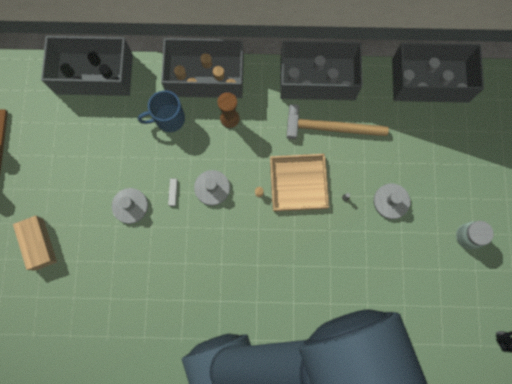

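View pics/scene0.png

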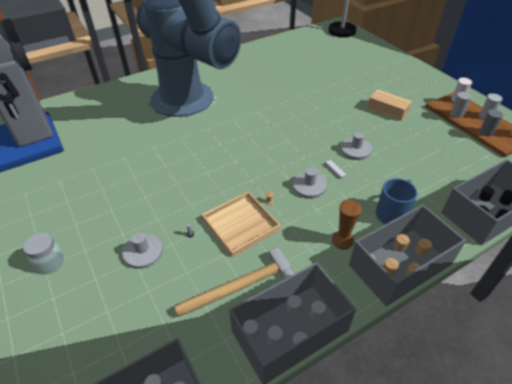

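The top view shows three feet at about (130,205), (212,188) and (392,201), and the tray at (300,183). There is small clutter at (260,191), (173,193) and (346,198). The scene view shows the same row, with the feet at (357,146), (310,183) and (141,247) and the tray at (240,222). I'll measure with the point clouds from both views.

Create h.py:
```python
import numpy as np,cv2
def cloud(d):
    v,u=np.mgrid[:384,:512];z=d["depth"]
    c=np.stack([(u-d["cx"])/d["fx"]*z,(v-d["cy"])/d["fy"]*z,z],-1)
    w=(c-d["t"])@d["R"];w[z==0]=9;return w
def ray(d,u,v,h):
    R,t=d["R"],d["t"];o=-R.T@t;r=R.T@np.array([(u-d["cx"])/d["fx"],(v-d["cy"])/d["fy"],1]);return o+r*(h-o[2])/r[2]
```

Run:
```python
from h import *
T,S=[dict(np.load(f"{n}0.npz")) for n in("top","scene")]
for name,d,px in(("top",T,[(130,205),(212,188),(392,201)]),("scene",S,[(357,146),(310,183),(141,247)])):
    w=cloud(d)
    for u,v in px:
        p=w[v-35:v+35,max(0,u-35):u+35].reshape(-1,3)
        c=ray(d,u,v,.03);q=p[np.hypot(*(p-c)[:,:2].T)<.07]
        n=q[(q[:,2]>.05)&(q[:,2]<.075)];b=q[(q[:,2]>.009)&(q[:,2]<.03)]
        print(name,u,"table",np.median(q[q[:,2]<.008][:,2]).round(4),"top n",len(n),np.median(n,0).round(4),"circ",cv2.minEnclosingCircle(n[:,:2].astype(np.float32)),"base",cv2.minEnclosingCircle(b[:,:2].astype(np.float32)),np.median(b[:,2]).round(4))
    # tray by colour
    hsv=cv2.cvtColor(d["color"],cv2.COLOR_RGB2HSV);m=cv2.inRange(hsv,(8,60,90),(28,255,255))
    u,v=(300,183) if name=="top" else (240,222)
    k=np.zeros_like(m);k[v-42:v+42,u-45:u+45]=m[v-42:v+42,u-45:u+45]
    cs=max(cv2.findContours(k,0,2)[0],key=cv2.contourArea)
    M=np.zeros_like(m);cv2.drawContours(M,[cs],-1,255,-1);p=w[M>0];rim=p[(p[:,2]>.014)&(p[:,2]<.026)];fl=p[(p[:,2]<.009)]
    print("tray rim",cv2.minAreaRect(rim[:,:2].astype(np.float32)*1000),np.median(rim[:,2]),"floor",np.median(fl,0),len(fl),
     "contour rays z=.02",cv2.minAreaRect(np.array([ray(d,*c[0],.02)[:2]*1000 for c in cs],np.float32)))
for n,u,v in(("cork",260,191),("dark",346,198),("chalk",173,193)): print(n,ray(T,u,v,.01))
w=cloud(T);print([w[v-4:v+5,u-4:u+5,2].max() for u,v in((260,191),(346,198),(173,193))])
```

```text
top 130 table 0.0002 top n 128 [0.5205 0.3279 0.0581] circ ((0.5205572247505188, 0.3295455574989319), 0.015869710594415665) base ((0.5211563110351562, 0.32887691259384155), 0.04564482346177101) 0.0166
top 212 table 0.0 top n 122 [0.5713 0.1223 0.058 ] circ ((0.5719797611236572, 0.12266062200069427), 0.015356975607573986) base ((0.5723207592964172, 0.12307384610176086), 0.04527083784341812) 0.0165
top 392 table -0.0004 top n 127 [ 0.5472 -0.3311  0.0573] circ ((0.5472427010536194, -0.33217716217041016), 0.0151105597615242) base ((0.5478900074958801, -0.33206236362457275), 0.04578017070889473) 0.0159
tray rim ((590.8418579101562, -97.70134735107422), (141.20750427246094, 140.264404296875), 4.112247943878174) 0.019227319579343708 floor [ 0.59132079 -0.09964863  0.00460505] 2468 contour rays z=.02 ((589.3883056640625, -98.11591339111328), (144.02789306640625, 142.5628662109375), 3.9950320720672607)
scene 357 table -0.0006 top n 76 [0.5244 0.3228 0.0563] circ ((0.5230967998504639, 0.32464608550071716), 0.016402270644903183) base ((0.522482693195343, 0.3243817090988159), 0.0473526455461978
[... 260 characters left out ...]
3355  0.0573] circ ((0.5486319065093994, -0.3349478244781494), 0.015588988550007343) base ((0.5493065118789673, -0.3358122408390045), 0.04602157324552536) 0.0161
tray rim ((593.2716064453125, -100.37106323242188), (142.35452270507812, 142.0799560546875), 3.9685041904449463) 0.0186304594495054 floor [ 0.59221854 -0.10092598  0.00460484] 2198 contour rays z=.02 ((598.5624389648438, -103.33197784423828), (150.791015625, 145.7008514404297), 3.913156032562256)
cork [ 5.65374596e-01 -4.85488317e-04  1.00000000e-02]
dark [ 0.55209057 -0.21829057  0.01      ]
chalk [0.55529961 0.2202665  0.01      ]
[np.float64(0.034687182566442466), np.float64(0.04033188838357579), np.float64(0.017419631817315494)]
```

The manual's scale: shifts go in shares of 0.75 m and turns go in shares of 4 rad. Converting my numbers, 0.048 m / 0.75 = 0.064, 0.03 m / 0.75 = 0.04, -0.184 rad / 4 = -0.046.

Call:
{"op": "send_path", "data": {
  "plan": [
    [[0,0,0,-0.046,0.085],[0,0,0,-0.046,0.085],[0,0,0,-0.046,0.085],[0,0,0,-0.046,0.085],[0,0,0,-0.046,0.085],[0,0,0,-0.0458,0.085],[0.04,0.064,0,0,0.085],[0.04,0.064,0,0,0.085],[0.04,0.064,0,0,0.085],[0.04,0.064,0,0,0.085],[0.04,0.064,0,0,0.085],[0.04,0.064,0,0,0.085]]
  ]
}}

```text
clock: 1.6
eef_pos: [0.5485, -0.3319, 0.2308]
eef_rot: [0.707, 0.707, -0.0, -0.0]
force: [1.6, -0.2, 0.9]
opening: 0.0848
grip_force: 0.0
```

To row units: 0.05 m / 0.75 = 0.0667, 0.03 m / 0.75 = 0.04.

Call:
{"op": "send_path", "data": {
  "plan": [
    [[0,0,0.0667,0,0.085],[0,0,0.0667,0,0.085],[0,0,0.0667,0,0.085],[-0.0013,0,0.04,0,0.085],[0,0,0.0267,0,0.085],[0,0,0,0,0.085]]
  ]
}}

```text
clock: 2.35
eef_pos: [0.5453, -0.3328, 0.0288]
eef_rot: [0.707, 0.707, -0.0, -0.003]
force: [0.2, 0.2, 0.3]
opening: 0.085
grip_force: 0.0
```

Call:
{"op": "send_path", "data": {
  "plan": [
    [[0,0,0,0,0.02],[0,0,0,0,0.02],[0,0,0,0,0.02],[0,0,0,0,0.02],[0,0,0,0,0.02],[0,0,0,0,0.02],[0,0,0,0,0.02],[0,0,0,0,0.02]]
  ],
  "grip_n": 40
}}

```text
clock: 3.35
eef_pos: [0.5479, -0.3348, 0.0326]
eef_rot: [0.707, 0.707, 0.0, 0.001]
force: [-0.5, 0.3, 5.6]
opening: 0.0289
grip_force: 40.9
```

To row units: -0.001 m / 0.75 = -0.0013.

Call:
{"op": "send_path", "data": {
  "plan": [
    [[0,0,-0.0013,0,0.02],[0,0,0,0,0.02],[0,0,0,0,0.02]]
  ]
}}

```text
clock: 3.72
eef_pos: [0.5479, -0.3348, 0.0326]
eef_rot: [0.707, 0.707, 0.0, 0.001]
force: [2.2, -1.0, 0.5]
opening: 0.0286
grip_force: 40.5
```

Call:
{"op": "send_path", "data": {
  "plan": [
    [[0,0,-0.0013,0,0.02],[0,0,0,0,0.02],[0,0,0,0,0.02]]
  ]
}}

```text
clock: 4.1
eef_pos: [0.5468, -0.3339, 0.0326]
eef_rot: [0.707, 0.707, -0.0, -0.001]
force: [1.1, -1.6, -4.8]
opening: 0.0289
grip_force: 39.9
```

To row units: 0.001 m / 0.75 = 0.0013.

Call:
{"op": "send_path", "data": {
  "plan": [
    [[0,0,0.0013,0,0.02],[0,0,0,0,0.02],[0,0,0,0,0.02]]
  ]
}}

```text
clock: 4.47
eef_pos: [0.5468, -0.3339, 0.0326]
eef_rot: [0.707, 0.707, -0.0, -0.0]
force: [-1.8, 0.9, 2.4]
opening: 0.0287
grip_force: 40.7
```

Call:
{"op": "send_path", "data": {
  "plan": [
    [[0,-0.008,0,0,0.02],[0,-0.008,0,0,0.02],[0,-0.008,0,0,0.02]]
  ]
}}

```text
clock: 4.85
eef_pos: [0.5301, -0.3346, 0.0326]
eef_rot: [0.707, 0.707, 0.001, 0.001]
force: [3.9, 0.2, -0.9]
opening: 0.0286
grip_force: 40.4
```

Call:
{"op": "send_path", "data": {
  "plan": [
    [[0,-0.008,0,0,0.02],[0,-0.008,0,0,0.02],[0,-0.008,0,0,0.02]]
  ]
}}

```text
clock: 5.22
eef_pos: [0.5119, -0.3346, 0.0326]
eef_rot: [0.707, 0.707, 0.001, 0.001]
force: [6.0, -0.6, -2.2]
opening: 0.0288
grip_force: 40.4
```

Call:
{"op": "send_path", "data": {
  "plan": [
    [[0,-0.008,0,0,0.02],[0,-0.008,0,0,0.02],[0,-0.008,0,0,0.02]]
  ]
}}

```text
clock: 5.6
eef_pos: [0.4938, -0.3346, 0.0326]
eef_rot: [0.707, 0.707, 0.0, 0.001]
force: [5.0, 0.4, -2.3]
opening: 0.0285
grip_force: 40.4
```

Call:
{"op": "send_path", "data": {
  "plan": [
    [[0,0,0,0,0.02],[0,0,0,0,0.02]]
  ]
}}

```text
clock: 5.85
eef_pos: [0.4929, -0.3346, 0.0326]
eef_rot: [0.707, 0.707, -0.0, 0.0]
force: [1.3, -0.3, 2.0]
opening: 0.029
grip_force: 40.8
```

Call:
{"op": "send_path", "data": {
  "plan": [
    [[0,0,0,0,0.085],[0,0,0,0,0.085],[0,0,0,0,0.085],[0,0,0,0,0.085],[0,0,-0.0533,0,0.085],[0,0,-0.0667,0,0.085]]
  ]
}}

```text
clock: 6.6
eef_pos: [0.4922, -0.3333, 0.1219]
eef_rot: [0.707, 0.707, -0.0, -0.002]
force: [1.2, -0.9, 0.7]
opening: 0.0852
grip_force: 0.0
```

Call:
{"op": "send_path", "data": {
  "plan": [
    [[0.076,0.0133,0,0,0.085],[0.076,0.0133,0,0,0.085],[0.076,0.0133,0,0,0.085],[0.076,0.0133,0,0,0.085],[0.076,0.0133,0,0,0.085],[0.076,0.0133,0,0,0.085],[0.076,0.0133,0,0,0.085],[0.076,0.0133,0,0,0.085],[0,0,0,0,0.085]]
  ]
}}

```text
clock: 7.72
eef_pos: [0.5735, 0.1256, 0.1222]
eef_rot: [0.705, 0.709, 0.0, -0.0]
force: [-0.0, -0.8, -0.2]
opening: 0.0852
grip_force: 0.0
```

To row units: 0.03 m / 0.75 = 0.04, 0.02 m / 0.75 = 0.0267.

Call:
{"op": "send_path", "data": {
  "plan": [
    [[-0.0053,0,0.04,0,0.085],[0,0,0.04,0,0.085],[0,0,0.0267,0,0.085],[0,0,0.0133,0,0.085],[0,0,0,0,0.085]]
  ]
}}

```text
clock: 8.35
eef_pos: [0.5727, 0.117, 0.0318]
eef_rot: [0.707, 0.707, -0.001, -0.0]
force: [-0.4, -0.7, -0.3]
opening: 0.0851
grip_force: 0.0
```

Call:
{"op": "send_path", "data": {
  "plan": [
    [[0,0,0,0,0.02],[0,0,0,0,0.02],[0,0,0,0,0.02],[0,0,0,0,0.02],[0,0,0,0,0.02],[0,0,0,0,0.02],[0,0,-0.0013,0,0.02],[0,0,0,0,0.02],[0,0,0,0,0.02]]
  ],
  "grip_n": 40
}}

```text
clock: 9.48
eef_pos: [0.5734, 0.1178, 0.0331]
eef_rot: [0.707, 0.707, 0.0, 0.0]
force: [1.8, 0.6, -0.4]
opening: 0.0287
grip_force: 40.0
```

Call:
{"op": "send_path", "data": {
  "plan": [
    [[0,-0.008,0,0,0.02],[0,-0.008,0,0,0.02],[0,-0.008,0,0,0.02]]
  ]
}}

```text
clock: 9.85
eef_pos: [0.5545, 0.1177, 0.0331]
eef_rot: [0.707, 0.707, -0.0, -0.0]
force: [1.2, -0.3, -2.1]
opening: 0.0288
grip_force: 40.5
```

Call:
{"op": "send_path", "data": {
  "plan": [
    [[0,-0.008,0,0,0.02],[0,-0.008,0,0,0.02],[0,-0.008,0,0,0.02]]
  ]
}}

```text
clock: 10.22
eef_pos: [0.5366, 0.1177, 0.0332]
eef_rot: [0.707, 0.707, -0.0, -0.0]
force: [1.0, -0.2, -3.3]
opening: 0.0288
grip_force: 40.4
```

Call:
{"op": "send_path", "data": {
  "plan": [
    [[0,-0.008,0,0,0.02],[0,-0.008,0,0,0.02],[0,-0.008,0,0,0.02]]
  ]
}}

```text
clock: 10.6
eef_pos: [0.5187, 0.1177, 0.0332]
eef_rot: [0.707, 0.707, -0.0, -0.0]
force: [0.5, 1.2, -3.8]
opening: 0.0284
grip_force: 40.4
```

Call:
{"op": "send_path", "data": {
  "plan": [
    [[0,0,0,0,0.02],[0,0,0,0,0.02]]
  ]
}}

```text
clock: 10.85
eef_pos: [0.5185, 0.1177, 0.0332]
eef_rot: [0.707, 0.707, -0.001, -0.0]
force: [-1.4, 0.3, -1.1]
opening: 0.0287
grip_force: 40.5
```

Call:
{"op": "send_path", "data": {
  "plan": [
    [[0,0,0,0,0.085],[0,0,0,0,0.085],[0,0,0,0,0.085],[0,0,0,0,0.085],[0,0,-0.0533,0,0.085],[0,0,-0.0667,0,0.085]]
  ]
}}

```text
clock: 11.6
eef_pos: [0.518, 0.1176, 0.1232]
eef_rot: [0.707, 0.707, -0.001, -0.001]
force: [1.3, 0.1, -0.7]
opening: 0.0851
grip_force: 0.0
```

B drags at about 1 N and C at about 5 N. I'll check A too.

To row units: 0.052 m / 0.75 = 0.0693, 0.03 m / 0.75 = 0.04.

Call:
{"op": "send_path", "data": {
  "plan": [
    [[0.0693,0.0013,0,0,0.085],[0.0693,0.0013,0,0,0.085],[0.0693,0.0013,0,0,0.085],[0.0693,0.0013,0,0,0.085],[0,0,0,0,0.085],[0,0,0.04,0,0.085],[0,0,0.04,0,0.085],[0,0,0.0267,0,0.085],[0,0,0.0133,0,0.085],[0,0,0,0,0.085]]
  ]
}}

```text
clock: 12.85
eef_pos: [0.5229, 0.3249, 0.0328]
eef_rot: [0.707, 0.707, -0.001, -0.0]
force: [-0.5, 0.7, -0.2]
opening: 0.0854
grip_force: 0.0
```

Call:
{"op": "send_path", "data": {
  "plan": [
    [[0,0,0,0,0.02],[0,0,0,0,0.02],[0,0,0,0,0.02],[0,0,0,0,0.02],[0,0,0,0,0.02],[0,0,0,0,0.02],[0,0,-0.0013,0,0.02],[0,0,0,0,0.02],[0,0,0,0,0.02]]
  ],
  "grip_n": 40
}}

```text
clock: 13.98
eef_pos: [0.5234, 0.3259, 0.0342]
eef_rot: [0.707, 0.707, 0.0, 0.0]
force: [0.6, 1.2, 0.2]
opening: 0.0287
grip_force: 40.0
```

Call:
{"op": "send_path", "data": {
  "plan": [
    [[0,-0.008,0,0,0.02],[0,-0.008,0,0,0.02],[0,-0.008,0,0,0.02]]
  ]
}}

```text
clock: 14.35
eef_pos: [0.5048, 0.3255, 0.0342]
eef_rot: [0.707, 0.707, -0.0, 0.0]
force: [1.2, 0.2, -0.2]
opening: 0.0287
grip_force: 40.1
```

Call:
{"op": "send_path", "data": {
  "plan": [
    [[0,-0.008,0,0,0.02],[0,-0.008,0,0,0.02],[0,-0.008,0,0,0.02]]
  ]
}}

```text
clock: 14.72
eef_pos: [0.4868, 0.3257, 0.0342]
eef_rot: [0.707, 0.707, -0.0, 0.0]
force: [0.9, 0.1, -1.9]
opening: 0.0287
grip_force: 40.1
```

Call:
{"op": "send_path", "data": {
  "plan": [
    [[0,-0.008,0,0,0.02],[0,-0.008,0,0,0.02],[0,-0.008,0,0,0.02]]
  ]
}}

```text
clock: 15.1
eef_pos: [0.4688, 0.3257, 0.0342]
eef_rot: [0.707, 0.707, -0.0, 0.0]
force: [1.3, -0.6, -1.7]
opening: 0.0283
grip_force: 40.1
```

Call:
{"op": "send_path", "data": {
  "plan": [
    [[0,0,0,0,0.02],[0,0,0,0,0.02]]
  ]
}}

```text
clock: 15.35
eef_pos: [0.4684, 0.3256, 0.0342]
eef_rot: [0.707, 0.707, -0.001, -0.0]
force: [-1.7, -0.0, -0.0]
opening: 0.0286
grip_force: 40.3
```

Call:
{"op": "send_path", "data": {
  "plan": [
    [[0,0,0,0,0.085],[0,0,0,0,0.085],[0,0,0,0,0.085],[0,0,0,0,0.085],[0,0,-0.0533,0,0.085],[0,0,-0.0667,0,0.085]]
  ]
}}

```text
clock: 16.1
eef_pos: [0.4681, 0.325, 0.124]
eef_rot: [0.707, 0.707, -0.002, -0.0]
force: [0.7, 0.1, -0.2]
opening: 0.0851
grip_force: 0.0
```

Foot C clearly drags hardest, so it has the rubber pad. I'll go back to it and check the picture afterwards.

To row units: -0.055 m / 0.75 = -0.0733, 0.002 m / 0.75 = 0.0027.

Call:
{"op": "send_path", "data": {
  "plan": [
    [[-0.0733,0.0027,0,0,0.085],[-0.0733,0.0027,0,0,0.085],[-0.0733,0.0027,0,0,0.085],[-0.0733,0.0027,0,0,0.085],[-0.0733,0.0027,0,0,0.085],[-0.0733,0.0027,0,0,0.085],[-0.0733,0.0027,0,0,0.085],[-0.0733,0.0027,0,0,0.085],[-0.0733,0.0027,0,0,0.085],[-0.0733,0.0027,0,0,0.085],[-0.0733,0.0027,0,0,0.085],[-0.0733,0.004,0,0,0.085]]
  ]
}}

```text
clock: 17.6
eef_pos: [0.4942, -0.3362, 0.1244]
eef_rot: [0.707, 0.707, 0.0, 0.0]
force: [0.6, 0.4, 0.3]
opening: 0.085
grip_force: 0.0
```

Call:
{"op": "send_path", "data": {
  "plan": [
    [[0,0,0,0,0.085],[0,0,0,0,0.085]]
  ]
}}

```text
clock: 17.85
eef_pos: [0.4939, -0.3337, 0.124]
eef_rot: [0.707, 0.707, 0.0, -0.001]
force: [-0.9, 1.1, -0.2]
opening: 0.0848
grip_force: 0.0
```

Run:
```python
from station import bot
from h import *
d=bot.snapshot("scene");cv2.imwrite("pics/s1.png",d["color"][:,:,::-1]);w=cloud(d).reshape(-1,3)
for c in((.493,-.335),(.518,.118),(.468,.325)):
    n=w[(np.hypot(w[:,0]-c[0],w[:,1]-c[1])<.04)&(w[:,2]>.05)&(w[:,2]<.065)]
    b=w[(np.hypot(w[:,0]-c[0],w[:,1]-c[1])<.07)&(w[:,2]>.009)&(w[:,2]<.03)]
    print(c,len(n),cv2.minEnclosingCircle(n[:,:2].astype(np.float32)) if len(n) else 0,cv2.minEnclosingCircle(b[:,:2].astype(np.float32)))
```

```text
(0.493, -0.335) 126 ((0.4944777488708496, -0.3355482816696167), 0.015159498900175095) ((0.4939802885055542, -0.33531972765922546), 0.04606560245156288)
(0.518, 0.118) 86 ((0.5208011865615845, 0.1191764771938324), 0.01610453613102436) ((0.5203457474708557, 0.11833956092596054), 0.04563160613179207)
(0.468, 0.325) 70 ((0.4694841802120209, 0.325075626373291), 0.01578512229025364) ((0.47106173634529114, 0.3235720992088318), 0.04611687362194061)
```

View pics/s1.png

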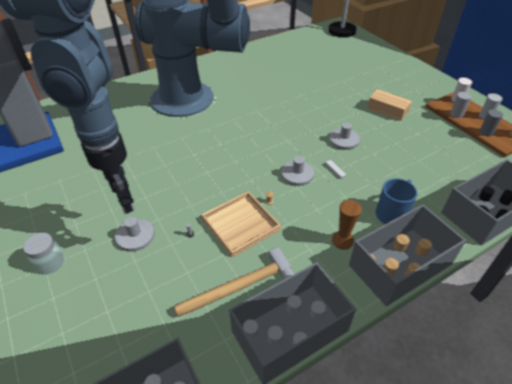

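The picture shows all three feet upright, at (133,234), (298,172) and (345,137), with the gripper open over foot C. Next I'll grasp it and lift.

To row units: 0.03 m / 0.75 = 0.04, 0.02 m / 0.75 = 0.0267.

Call:
{"op": "send_path", "data": {
  "plan": [
    [[0,0,0.04,0,0.085],[0,0,0.04,0,0.085],[0,0,0.0267,0,0.085],[0,0,0.0147,0,0.085],[0,0,0,0,0.085]]
  ]
}}

```text
clock: 18.52
eef_pos: [0.494, -0.3329, 0.0329]
eef_rot: [0.707, 0.708, -0.0, -0.001]
force: [-0.3, -0.7, -0.3]
opening: 0.085
grip_force: 0.0
```

Call:
{"op": "send_path", "data": {
  "plan": [
    [[0,0,0,0,0.02],[0,0,0,0,0.02],[0,0,0,0,0.02],[0,0,0,0,0.02],[0,0,0,0,0.02],[0,0,0,0,0.02],[0,0,0,0,0.02],[0,0,0,0,0.02]]
  ],
  "grip_n": 80
}}

```text
clock: 19.52
eef_pos: [0.4935, -0.3348, 0.0343]
eef_rot: [0.707, 0.707, -0.001, 0.0]
force: [-3.1, 0.8, 6.7]
opening: 0.0274
grip_force: 79.9
```

Call:
{"op": "send_path", "data": {
  "plan": [
    [[0,0,-0.0267,0,0.02],[0,0,-0.04,0,0.02],[0,0,-0.04,0,0.02],[0,0,0,0,0.02],[0,0,0,0,0.02]]
  ]
}}

```text
clock: 20.15
eef_pos: [0.4931, -0.3333, 0.1111]
eef_rot: [0.707, 0.707, -0.0, -0.002]
force: [-0.4, -1.2, -8.7]
opening: 0.0278
grip_force: 80.6
```

To row units: 0.039 m / 0.75 = 0.052, 0.03 m / 0.75 = 0.04.

Call:
{"op": "send_path", "data": {
  "plan": [
    [[0.052,0.022,0,0,0.02],[0.052,0.022,0,0,0.02],[0.052,0.022,0,0,0.02],[0.052,0.022,0,0,0.02],[0.052,0.022,0,0,0.02],[0.052,0.022,0,0,0.02],[0,0,0,0,0.02],[0,0,0,0,0.02],[0,0,0.04,0,0.02],[0,0,0,0,0.02],[0,0,0,0,0.02]]
  ]
}}

```text
clock: 21.52
eef_pos: [0.5927, -0.1009, 0.0833]
eef_rot: [0.708, 0.707, -0.0, -0.0]
force: [-0.6, -0.9, -8.6]
opening: 0.0279
grip_force: 81.0
```

Run:
```python
from station import bot
from h import *
d=bot.snapshot("scene");cv2.imwrite("pics/s2.png",cv2.resize(d["color"][120:280,150:340,::-1],None,fx=3,fy=3))
w=cloud(d).reshape(-1,3);b=w[(np.hypot(w[:,0]-.592,w[:,1]+.0995)<.075)&(w[:,2]>.055)&(w[:,2]<.075)]
print(len(b),np.percentile(b[:,2],[5,50,95]),cv2.minEnclosingCircle(b[:,:2].astype(np.float32)))
```

```text
713 [0.05830957 0.06458818 0.068228  ] ((0.5936580896377563, -0.10275202244520187), 0.04582923278212547)
```

View pics/s2.png

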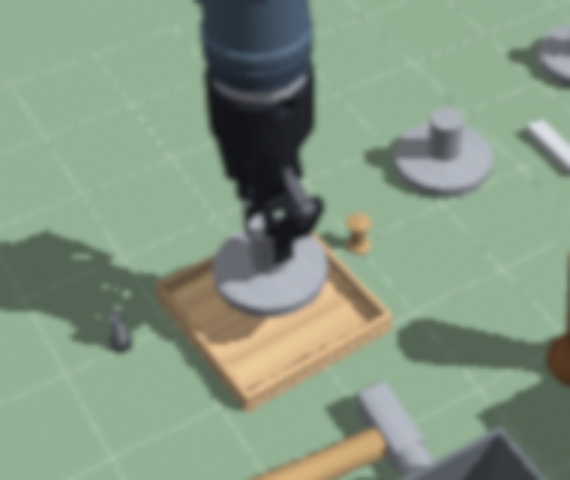

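The crop shows the foot held level above the tray, base centre near (270,270). It measures within 3 mm of the tray centre. I'll lower it until it touches.

To row units: 0.02 m / 0.75 = 0.0267, 0.012 m / 0.75 = 0.016.

Call:
{"op": "send_path", "data": {
  "plan": [
    [[0,0,0.0267,0,0.02],[0,0,0.016,0,0.02],[0,0,0.008,0,0.02],[0,0,0.004,0,0.02],[0,0,0,0,0.02],[0,0,0,0,0.02]]
  ]
}}

```text
clock: 22.32
eef_pos: [0.5938, -0.1004, 0.0429]
eef_rot: [0.707, 0.707, 0.0, 0.0]
force: [0.4, -0.2, -8.3]
opening: 0.0277
grip_force: 81.0
```

Call:
{"op": "send_path", "data": {
  "plan": [
    [[0,0,0.002,0,0.02],[0,0,0,0,0.02],[0,0,0,0,0.02]]
  ]
}}

```text
clock: 22.7
eef_pos: [0.5933, -0.1003, 0.0408]
eef_rot: [0.707, 0.707, -0.0, 0.0]
force: [-0.4, 0.2, -8.0]
opening: 0.0277
grip_force: 81.0
```

Call:
{"op": "send_path", "data": {
  "plan": [
    [[0,0,0.0013,0,0.02],[0,0,0,0,0.02],[0,0,0,0,0.02]]
  ]
}}

```text
clock: 23.08
eef_pos: [0.5933, -0.1003, 0.0398]
eef_rot: [0.707, 0.707, -0.0, 0.0]
force: [-1.1, -0.0, -7.8]
opening: 0.0279
grip_force: 81.0
```

To row units: 0.001 m / 0.75 = 0.0013.

Call:
{"op": "send_path", "data": {
  "plan": [
    [[0,0,0.0013,0,0.02],[0,0,0,0,0.02],[0,0,0,0,0.02]]
  ]
}}

```text
clock: 23.45
eef_pos: [0.5935, -0.1002, 0.0394]
eef_rot: [0.707, 0.707, 0.0, 0.0]
force: [-2.0, 2.0, -0.7]
opening: 0.028
grip_force: 81.9
```

Call:
{"op": "send_path", "data": {
  "plan": [
    [[0,0,0.0013,0,0.02],[0,0,0,0,0.02],[0,0,0,0,0.02]]
  ]
}}

```text
clock: 23.82
eef_pos: [0.5935, -0.1002, 0.0394]
eef_rot: [0.707, 0.707, 0.0, 0.0]
force: [-5.1, 2.0, 6.1]
opening: 0.0278
grip_force: 82.8
```

Contact: the foot is standing on the tray floor. I'll release, retreat and verify.

To row units: -0.05 m / 0.75 = -0.0667, -0.04 m / 0.75 = -0.0533.

Call:
{"op": "send_path", "data": {
  "plan": [
    [[0,0,-0.0013,0,0.02],[0,0,0,0,0.085],[0,0,0,0,0.085],[0,0,0,0,0.085],[0,0,0,0,0.085],[0,0,-0.0533,0,0.085],[0,0,-0.0667,0,0.085],[0,0,-0.0667,0,0.085],[-0.0533,-0.0533,0,0,0.085],[-0.0533,-0.0533,0,0,0.085],[0,0,0,0,0.085],[0,0,0,0,0.085]]
  ]
}}

```text
clock: 25.32
eef_pos: [0.5136, -0.1803, 0.1789]
eef_rot: [0.707, 0.707, 0.0, 0.0]
force: [0.5, -0.2, 0.8]
opening: 0.085
grip_force: 0.0
```

Run:
```python
from station import bot
from h import *
for n in("top","scene"):
    d=bot.snapshot(n);cv2.imwrite(f"pics/{n}3.png",d["color"][:,:,::-1]);w=cloud(d).reshape(-1,3)
    for c in((.592,-.1),(.518,.118),(.468,.325)):
        r=np.hypot(w[:,0]-c[0],w[:,1]-c[1]);a=w[(r<.04)&(w[:,2]>.052)&(w[:,2]<.07)]
        b=w[(r<.055)&(w[:,2]>.012)&(w[:,2]<.03)]
        print(n,c,len(a),[np.round(cv2.minEnclosingCircle(a[:,:2].astype(np.float32))[0],4),np.median(a[:,2])] if len(a) else 0, np.median(b[:,2]) if len(b) else 0)
```

```text
top (0.592, -0.1) 127 [array([ 0.5926, -0.0978]), np.float64(0.06234957368284546)] 0.021164426003003126
top (0.518, 0.118) 119 [array([0.5182, 0.1227]), np.float64(0.058050102303127925)] 0.01663628888717369
top (0.468, 0.325) 131 [array([0.4671, 0.3292]), np.float64(0.057875852067199154)] 0.016874208074938328
scene (0.592, -0.1) 130 [array([ 0.595, -0.101]), np.float64(0.06198296299261796)] 0.02097173775006647
scene (0.518, 0.118) 80 [array([0.5196, 0.1197]), np.float64(0.05725785954046561)] 0.016014785429246076
scene (0.468, 0.325) 63 [array([0.4681, 0.3224]), np.float64(0.05651119063178905)] 0.016028356749875256
```

View pics/scene3.png

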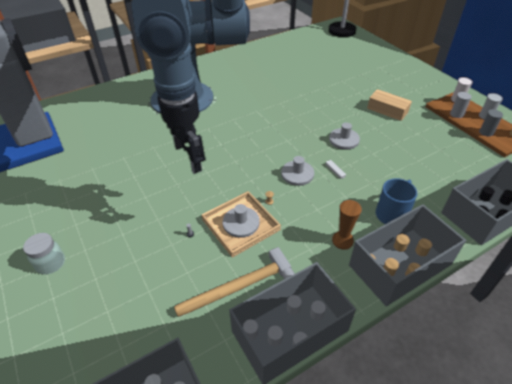

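The picture shows the rubber foot standing flat and centred in the tray at (240,220). The slick feet are upright on the table at (298,172) and (345,137), and the arm is clear.

```bash
python3 -c "
from station import bot
print(bot.job_done())"
```

```text
the job is handed in; nothing more can be done
None
```

The rubber-padded foot was foot C (my label: the one at the tray's right in the top view), which dragged at about 5 N against about 1 N for the other two; it now stands upright in the tray, within about 3 mm of centre, the slick feet stand on the table clear of it, and the job was handed in at about 25 s (no verdict came back).

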